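# Unstack metal samples and set each at its station

### The arm

A 6-joint arm with a two-finger parallel gripper is mounted at the origin on the work surface. World frame = base frame: x ahead of the robot, y to its left, z up, the work surface at z = 0. Lengths are in mm, angles in rad, forces in N, time in s.
With the tool pointing down it reaches from about 325 to 875 mm from the base axis. Payload 4.4 kg.
Tool frame: the origin (TCP) lies on the centre line of the jaws, within the pads' length; the fingertips stand ahead of it and the grasp point (between the pads) lies 6 mm ahead of it (ctrl.tcp_to_tips is the z of the fingertips in the tool frame, in mm); z points along the fingers, y is the direction in which the jaws open and shut (so a half turn about z gives the same grasp; the last joint's range is limited). The gripper opens to 85 mm and grips with 20 to 120 N. Pads are 22 mm wide; open, the fingers measure 114 mm over their backs; the gripper's body (76 mm by 85 mm) begins 54 mm behind the grasp point. The pads swing forward as they close: fully open they stand 13 mm farther back than shut.
Start: joints at [-0.15, 0.207, 1.542, -0, 1.393, -0.15], TCP at [575.002, -0.012, 222.982] pointing down, gripper open.
Joint ranges: [-2.73, 2.73], [-0.86, 2.22], [0.23, 2.46], [-1.11, 4.25], [0.08, 2.63], [-2.82, 2.82]. Speed limits (rad/s): [2.79, 2.79, 3.14, 3.14, 3.14, 3.14].

### API

Orientations are given as a 3x3 rotation matrix whose columns are the frame's x, y, z axes.
In Python, from plant import ctrl, sensors, optics gives the robot as it stands. Calls block until the motion is done:
- ctrl.move_ptp(position, orientation): joint-space move of the TCP to a pose.
- ctrl.move_l(position, rot=None, vel=150, threshold=None): straight line of the TCP; rot=None keeps the orientation; vel is the mean speed in mm/s. With threshold (N) it stops when the force on the tool has changed by that much, and returns True; else False.
- ctrl.set_joints(angles): joint-space move.
- ctrl.gripper_to(opening, force=None): finger opening in mm; force is the grip in N (None keeps the last); returns when the fingers have stopped.
- ctrl.hold(seconds).
- ctrl.solve_ik(position, orientation): joint angles nearest the present ones, or None.
- sensors.read_state(): the state.
- optics.grab_frame(name): name is "scene" or "side" or "wrist"; returns (picture, depth): 400x640x3 uint8, red, green, blue; 400x640 float32, mm along the optical axis (not along the pixel's ray), 0 where there is no reading.
- optics.camera_params(name): a dict with "mtx" (3x3 intrinsics, pixels), "R" (3x3) and "t" (3): a world point X has camera coordinates R X + t; the wrist camera has in their place "T_tool_cam" (4x4, takes a point from camera to tool coordinates, whose origin is the TCP and whose axes are the flange's). Camera axes: x right, y down, z forward; pixel columns grow to the right and rows downward; lengths in mm; the calibration is good to about 2 mm. A picture is of the moment at which its call begins: read the wrist's pose just before it. camera_params takes no time and is no camera call.
A pose or a line that the arm cannot do raises ctrl.MotionError and nothing moves.
- ctrl.finish_job(): hands the job in, once; it reports no verdict.
The state is a dict: "t": time; "q": joint angles; "qvel": joint speeds; "tau": joint torques, N m; "eef_pos": TCP position; "eef_rot": TCP orientation; "force": force on the tool from outside, world axes, zero at the start; "wrist_torque": the same for the moment, N m; "grip_width": finger opening in mm.
Only numpy, scipy, OpenCV 4.12 (cv2) and the standard library are available. Lean on these libraries where they do the work, as an engineer would, in place of code of your own. Each camera call takes 0.05 s, during which the arm holds its last target.

### The job

Take the stack of metal samples apart from the top: first nest the angle section fully down over the matching fixed angle on its dark grey block, ridge along ridge and ends about even, then set the disc gently in the middle of the balance pan. Only after that lay the two flat plates, in either order: the square one in the middle of the white tile, edges parallel to the tile's, and the long one flat in the rack, centred between its two end lips. Let go of everything, and leave the beaker and the brown bottle where they stand.

Things in the scene. Friction and masses are not known exactly. Their poses are not given: they have to be found in the camera images.
- angle: Loose zinc-grey steel angle section, 50 mm long, legs 30 mm wide and 4 mm thick at 90 degrees, standing ridge up like a small roof, on top of the disc; 42 mm wide at the outside of its legs, 24 mm high, 85 g. Origin: centre of its footprint at the level of its feet; x along the ridge, z up through the ridge. Its two flat end faces, 50 mm apart along x, can be pinched from above.
- disc: Loose round darker steel disc, diameter 52 mm, 14 mm thick, 220 g, lying on one of the two flat plates (either one) with the angle section on top. Origin: centre of its underside; z up.
- square: Loose square aluminium plate, 62 x 62 mm, 12 mm thick, 125 g, on the bench, alone or at the bottom of the stack. Origin: centre of its underside; x and y along its edges.
- bar: Loose long aluminium plate, 110 mm (x) by 56 mm (y), 12 mm thick, 200 g, on the bench, alone or at the bottom of the stack. Origin: centre of its underside; x along its length.
- rest: Place of the angle section: fixed dark grey block 80 x 80 x 16 mm with a fixed steel angle on it, same 30 x 30 x 4 mm section but 40 mm long, ridge up, ridge 40 mm above the bench. Origin: centre of the block's underside, below the middle of the ridge; x along the ridge, z up. Fully nested, the loose angle's origin is 21.7 mm above this origin (5.7 mm above the block's top) and its ridge 45.7 mm above the bench.
- balance: Place of the disc: fixed white laboratory balance with a round steel pan, diameter 90 mm, its flat top 58 mm above the bench. Origin: on the bench right below the pan's centre; the housing, 40 mm high, reaches from x = -60 to +130 mm and y = -70 to +70 mm, with a blue panel and display (45 mm high) behind the pan (+x).
- tile: Place of the square plate: fixed flat white ceramic tile 100 x 100 mm, 10 mm thick. Origin: centre of its underside; x and y along its edges.
- rack: Place of the long plate: fixed white plastic rack, bed 150 mm (x) by 80 mm (y), bed top 10 mm above the bench, with an 8 mm thick lip across each end rising 14 mm above the bed, 130 mm free between the lips; open along both long sides. Origin: centre of its underside; x along its length.
- beaker: Bystander, not to be moved: loose glass beaker, diameter 72 mm, 95 mm high. Origin: centre of its underside.
- reagent: Bystander, not to be moved: loose brown glass bottle with blue cap, diameter 68 mm, 150 mm high. Origin: centre of its underside.
Things that resemble listed ones, but are neither listed nor needed, are in the scene too. Leave any blue or turquoise look-alike of the bar alone. Leave any green look-alike of the rack alone.

How it is judged (in metres and radians):
On the way, in this order (a step that is already met when the one before it is completed fails the run):
1. the angle section is nested on the fixed angle (x of angle in the frame of rest between -0.01 and 0.01 m and y of angle in the frame of rest between -0.004 and 0.004 m and z of angle in the frame of rest between 0.0185 and 0.0247 m and angle between the x axis of angle and the x axis of rest, either way round below 0.1 rad and angle between angle's own z axis and vertical below 0.1 rad and linear speed of angle below 0.02 m/s and angular speed of angle below 0.2 rad/s), for 0.2 s.
2. the disc lies in the middle of the balance pan (horizontal distance between disc and balance below 0.012 m and z of disc in the frame of balance between 0.055 and 0.061 m and angle between disc's own z axis and vertical below 0.1 rad and linear speed of disc below 0.02 m/s and angular speed of disc below 0.2 rad/s), for 0.2 s.
3. both flat plates lie on their places (horizontal distance between square and tile below 0.012 m and z of square in the frame of tile between 0.007 and 0.013 m and (angle between the x axis of square and the x axis of tile, either way round below 0.17 rad or angle between the x axis of square and the y axis of tile, either way round below 0.17 rad) and angle between each of square, bar's own z axis and vertical below 0.1 rad and linear speed of each of square, bar below 0.02 m/s and angular speed of each of square, bar below 0.2 rad/s and x of bar in the frame of rack between -0.011 and 0.011 m and y of bar in the frame of rack between -0.012 and 0.012 m and z of bar in the frame of rack between 0.007 and 0.013 m and angle between the x axis of bar and the x axis of rack, either way round below 0.15 rad), for 0.2 s.
At the end, for the whole second after the job is handed in: At rest: angle nested (10 mm along, 4 mm across, 3 mm in height, 0.1 rad); disc flat on the pan, 12 mm from its centre at most; square plate on the tile within 12 mm and 0.17 rad; long plate on the rack bed within 11 mm along, 12 mm across, 0.15 rad (all of step 1 and all of step 2 and all of step 3); the robot touches nothing.
It fails at once if a flat plate is moved by more than 40 mm before the disc is on the balance (distance of any of bar, square from where it was at the start of the episode above 0.04 m and horizontal distance between disc and balance above 0.03 m).
It fails at once if the disc hits the balance with more than 60 N (contact force between disc and balance above 60 N).
It fails at once if the beaker is moved by more than 20 mm or tipped (distance of beaker from where it was at the start of the episode above 0.02 m or angle between beaker's own z axis and vertical above 0.3 rad).
It fails at once if the brown bottle is moved by more than 20 mm or tipped (distance of reagent from where it was at the start of the episode above 0.02 m or angle between reagent's own z axis and vertical above 0.3 rad).
It also fails if it takes over 99 s, if anything falls off the work surface, if the arm or the gripper's body presses on something with over 40 N, if the wrist force passes 120 N, or if a joint passes its speed limit or range.

## Working session

There is one attempt and no reset: what is moved stays moved. The work goes in short steps, each a Python script; the robot and the scene stay as the last script left them, time stands still between calls to the robot, and variables do not carry over. Pictures are saved under pics/ and viewed, and the job is handed in when it is done.

```bash
ls; mkdir -p pics
python3 - <<'E'
from plant import ctrl,sensors,optics
import cv2,numpy as np
np.set_printoptions(suppress=True,precision=3)
for n in ["scene","side","wrist"]:
    s=sensors.read_state()
    p,d=optics.grab_frame(n); cv2.imwrite(f"pics/{n}0.png",p[:,:,::-1]); np.save(f"pics/{n}0.npy",d)
    c=optics.camera_params(n); print(n,c)
print(s['t'],s['eef_rot'],s['grip_width'],ctrl.tcp_to_tips)
E
```

```text
pics
scene {'mtx': array([[409.38 ,   0.   , 316.127],
       [  0.   , 409.38 , 201.692],
       [  0.   ,   0.   ,   1.   ]]), 'R': array([[-0.679,  0.734, -0.004],
       [ 0.404,  0.369, -0.837],
       [-0.613, -0.57 , -0.547]]), 't': array([ 273.229, -157.579, 1589.377])}
side {'mtx': array([[399.974,   0.   , 322.475],
       [  0.   , 399.974, 201.844],
       [  0.   ,   0.   ,   1.   ]]), 'R': array([[ 0.847, -0.532,  0.019],
       [-0.314, -0.529, -0.788],
       [ 0.429,  0.661, -0.615]]), 't': array([-364.281,  228.412,  922.789])}
wrist {'mtx': array([[320.335,   0.   , 319.032],
       [  0.   , 320.335, 202.851],
       [  0.   ,   0.   ,   1.   ]]), 'T_tool_cam': array([[  -0.   ,   -0.959,   -0.282,   71.8  ],
       [   1.   ,   -0.   ,    0.   ,   -0.03 ],
       [  -0.   ,   -0.282,    0.959, -152.877],
       [   0.   ,    0.   ,    0.   ,    1.   ]])}
0.1 [[ 0.     1.    -0.002]
 [ 1.    -0.     0.   ]
 [ 0.    -0.002 -1.   ]] 85.47272157484913 25.0
```

View pics/scene0.png

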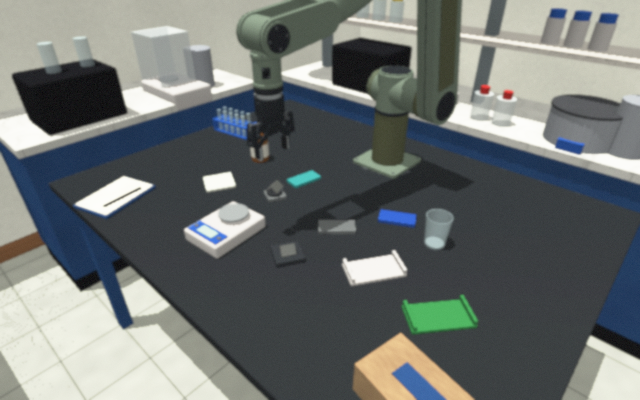

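View pics/side0.png

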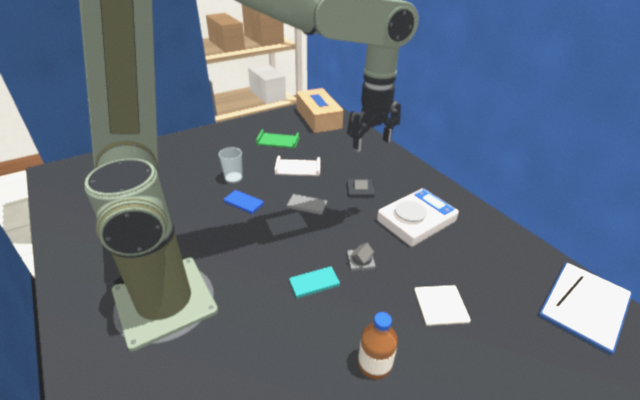

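View pics/wrist0.png

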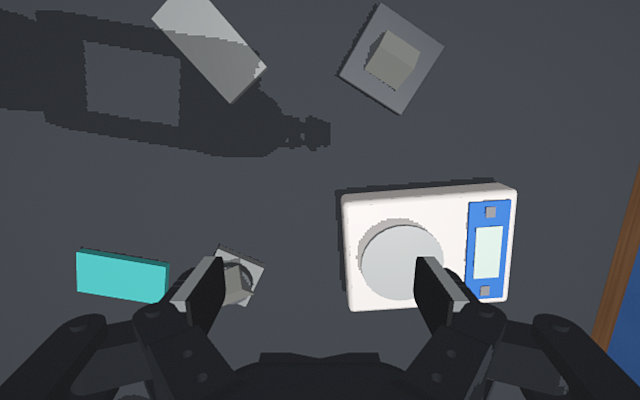

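The scene view shows the stack at (275,190), its rest at (288,252), the balance at (228,228), the tile at (219,182), the bar at (337,227) and the white rack at (375,268). There is also a green rack look-alike at (440,315) and turquoise and blue bar look-alikes at (304,179) and (397,218). I'll get rough positions next.

```bash
cat > h.py <<'E'
from plant import ctrl,sensors,optics
import cv2,numpy as np
np.set_printoptions(suppress=True,precision=3)
def cam(n,s=None):
    c=optics.camera_params(n)
    if n=="wrist":
        s=s or sensors.read_state()
        T=np.eye(4);T[:3,:3]=s['eef_rot'];T[:3,3]=s['eef_pos']
        M=T@np.array(c['T_tool_cam']); R=M[:3,:3].T; t=-R@M[:3,3]
    else: R,t=np.array(c['R']),np.array(c['t'])
    return np.array(c['mtx']),R,t
def ray(C,px,z):
    K,R,t=C; px=np.atleast_2d(px).astype(float)
    d=(np.c_[px,np.ones(len(px))]@np.linalg.inv(K).T)@R
    o=-R.T@t
    return o+d*((z-o[2])/d[:,2:3])
def proj(C,X):
    K,R,t=C; p=(np.atleast_2d(X)@R.T+t)@K.T
    return p[:,:2]/p[:,2:]
def shot(name,fn):
    s=sensors.read_state(); p,d=optics.grab_frame(name)
    cv2.imwrite(f"pics/{fn}.png",p[:,:,::-1]); np.savez(f"pics/{fn}.npz",p=p,d=d,K=cam(name,s)[0],R=cam(name,s)[1],t=cam(name,s)[2])
    return p,d,cam(name,s)
def load(fn):
    z=np.load(f"pics/{fn}.npz"); return z['p'],z['d'],(z['K'],z['R'],z['t'])
def down(yaw): # tool x axis heading yaw ; y = jaw direction at yaw-90deg
    c,s=np.cos(yaw),np.sin(yaw)
    return np.array([[c,s,0],[s,-c,0],[0,0,-1]])
E
python3 - <<'E'
from h import *
S=cam("side");C=cam("scene")
for n,ps,pc,z in [("rack",(298,167),(375,268),12),("greenrack",(278,140),(440,315),12),("beakerbase",(233,177),(436,243),0),("rest",(361,189),(288,252),16),("pan",(410,212),(235,212),58),("tile",(442,305),(219,182),10),("bar",(307,204),(337,227),12),("stack",(363,255),(275,188),40),("blue",(243,201),(397,218),12),("turq",(315,281),(304,179),12),("bottle",(377,370),(260,155),0)]:
    print(n,ray(S,ps,z)[0],ray(C,pc,z)[0])
E
```

```text
rack [533.331 320.421  12.   ] [537.484 333.125  12.   ]
greenrack [559.7   519.829  12.   ] [565.421 534.519  12.   ]
beakerbase [327.439 392.749   0.   ] [323.503 392.474   0.   ]
rest [638.63  104.614  16.   ] [648.902 123.847  16.   ]
pan [653.824 -96.416  58.   ] [661.851 -83.602  58.   ]
tile [ 534.831 -347.962   10.   ] [ 544.596 -333.909   10.   ]
bar [457.031 130.078  12.   ] [468.337 145.161  12.   ]
stack [ 455.167 -148.591   40.   ] [ 471.562 -120.194   40.   ]
blue [299.074 241.059  12.   ] [309.652 250.563  12.   ]
turq [ 322.174 -137.837   12.   ] [ 330.334 -125.206   12.   ]
bottle [ 313.777 -390.299    0.   ] [ 296.562 -403.695    0.   ]
```

```bash
python3 - <<'E'
from h import *
R=down(np.pi/2)
for i,p in enumerate([(545,-390,280),(490,-175,260),(600,-60,260),(540,230,280)]):
    try:
        ctrl.move_ptp(p,R)
    except ctrl.MotionError as e: print(i,e); continue
    shot("wrist",f"w{i}"); s=sensors.read_state();print(s['t'],s['eef_pos'])
E
python3 -c "
import cv2,numpy as np
I=[cv2.imread(f'pics/w{i}.png') for i in range(4)]
cv2.imwrite('pics/m1.png',cv2.resize(np.vstack([np.hstack(I[:2]),np.hstack(I[2:])]),(800,500),interpolation=cv2.INTER_AREA))"
```

```text
1.6667 [ 545.641 -388.307  279.788]
2.6083 [ 490.865 -176.122  260.592]
3.3417 [599.804 -61.394 259.65 ]
4.5333 [540.602 228.4   279.89 ]
```

View pics/m1.png

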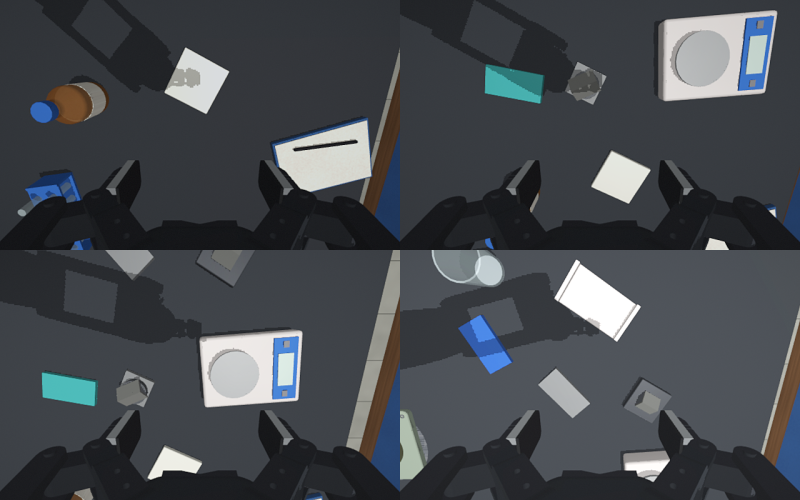

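The four wrist views (2x2 mosaic) show the tile at (198,80) top left, and the stack at (586,82) and balance at (715,55) top right. Bottom left has the stack lit at (133,388) and the balance at (250,368). Bottom right has the rack at (597,300), the bar at (563,393) and the rest at (648,398). Next I'll crop these at full size.

Run:
```python
import cv2,numpy as np
def crop(i,x,y,w,h,k): 
    I=cv2.imread(f'pics/w{i}.png')[y:y+h,x:x+w]; return cv2.resize(I,(400,300),interpolation=cv2.INTER_CUBIC)
# crops
a=crop(2,172,180,80,60,5); b=crop(3,350,190,100,75,4); c=crop(3,210,180,100,75,4); d=crop(3,240,0,160,120,3)
cv2.imwrite('pics/m2.png',np.vstack([np.hstack([a,b]),np.hstack([c,d])]))
```

```text
(no output)
```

View pics/m2.png

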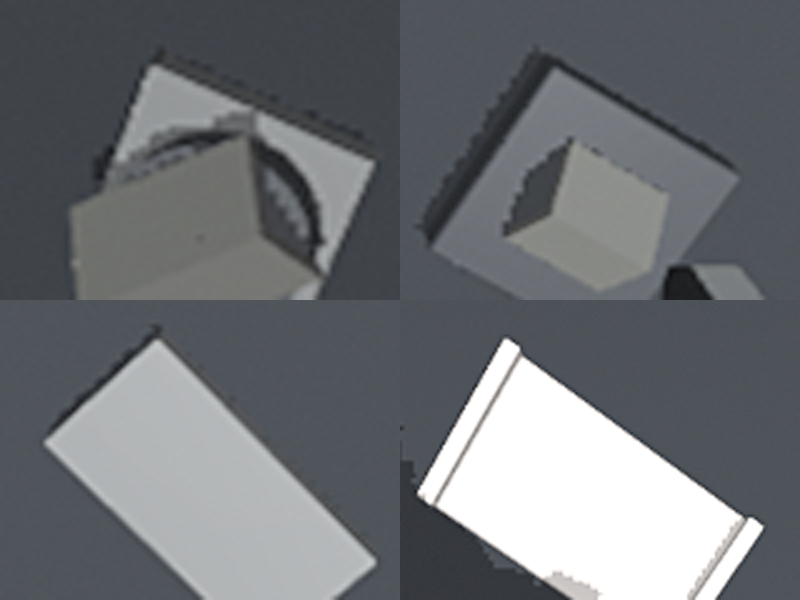

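```bash
python3 - <<'E'
from h import *
def go(p,yaws,fn):
    for y in yaws:
        R=down(y)
        if ctrl.solve_ik(p,R) is None: print(fn,'noik',y); continue
        try: ctrl.move_ptp(p,R)
        except ctrl.MotionError as e: print(e); continue
        ctrl.hold(0.15); shot("wrist",fn); s=sensors.read_state();print(fn,y,s['t'],s['eef_pos'],s['q']); return
go((575,110,150),[0],"rest1")
go((395,-133,150),[0],"st1")
E
python3 -c "
import cv2,numpy as np
I=[cv2.imread(f'pics/{i}.png')[0:300,120:520] for i in ['rest1','st1']]
cv2.imwrite('pics/m3.png',np.hstack(I))"
```

```text
rest1 0 5.9667 [575.378 110.359 150.651] [0.042 0.296 1.587 0.    1.257 1.612]
st1 0 7.325 [ 395.766 -132.489  150.107] [-0.531 -0.06   1.987  0.     1.214  1.038]
```

View pics/m3.png

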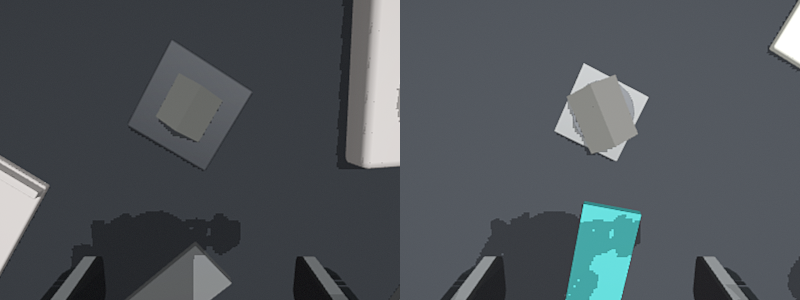

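The left half (rest) has the dark block with corners near (172,40), (252,93), (205,170) and (128,125), and its roof centred on about (189,107). The right half has the stack's square plate around (602,112), with the angle on the disc and its ridge running from about (592,85) to (612,150). Now I'll measure both from the depth heights and contours.

```bash
cat >> h.py <<'E'
def cloud(d,C):
    K,R,t=C; v,u=np.mgrid[0:d.shape[0],0:d.shape[1]]
    X=np.stack([(u-K[0,2])/K[0,0]*d,(v-K[1,2])/K[1,1]*d,d],-1)
    return (X-t)@R
E
python3 - <<'E'
from h import *
for fn,c,r in [("rest1",(644,112),70),("st1",(463,-133),60)]:
    p,d,C=load(fn); X=cloud(d,C); z=X[...,2]
    near=(np.hypot(X[...,0]-c[0],X[...,1]-c[1])<r)&(d>0)
    h,e=np.histogram(z[near],np.arange(-4,66,2)); print(fn,[(int(a),int(b)) for a,b in zip(e,h) if b])
    zz=np.clip(z*4,0,255).astype(np.uint8); zz[d==0]=0
    cv2.imwrite(f"pics/{fn}z.png",cv2.resize(zz[40:190,220:420],(800,600),interpolation=0))
E
python3 -c "
import cv2,numpy as np
def c(f,x,y): return cv2.resize(cv2.imread(f)[y:y+120,x:x+160],(400,300),interpolation=cv2.INTER_CUBIC)
a=c('pics/rest1.png',235,50);b=c('pics/st1.png',245,50)
z=[cv2.resize(cv2.imread(f'pics/{k}z.png'),(400,300)) for k in('rest1','st1')]
cv2.imwrite('pics/m4.png',np.vstack([np.hstack([a,b]),np.hstack(z)]))"
```

```text
rest1 [(-2, 66), (0, 5805), (2, 4637), (4, 19), (14, 68), (16, 3619), (18, 2728), (20, 144), (22, 211), (24, 232), (26, 235), (28, 229), (30, 250), (32, 233), (34, 249), (36, 248), (38, 260), (40, 234), (42, 38)]
st1 [(-2, 43), (0, 4911), (2, 4011), (4, 15), (10, 14), (12, 960), (14, 693), (16, 2), (24, 1), (26, 158), (28, 110), (30, 188), (32, 283), (34, 293), (36, 305), (38, 310), (40, 323), (42, 341), (44, 309), (46, 377), (48, 333), (50, 285), (52, 37)]
```

View pics/m4.png

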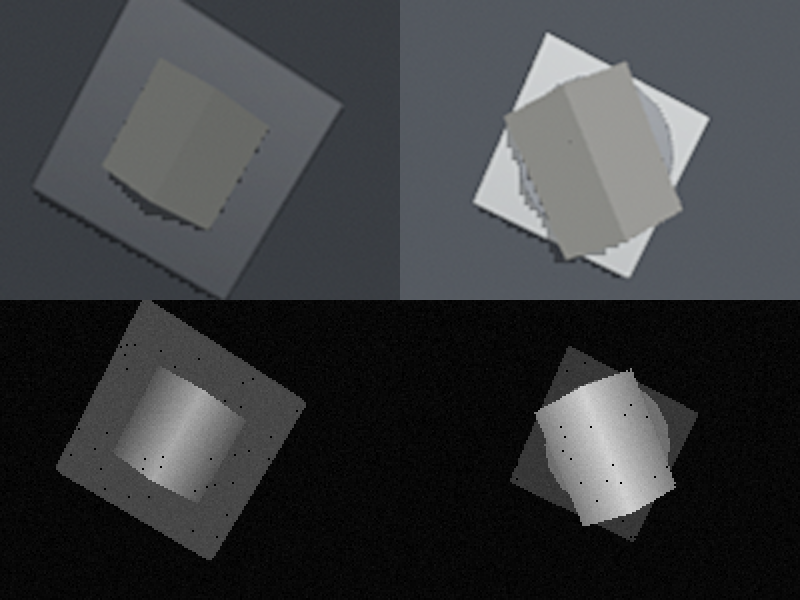

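```bash
cat >> h.py <<'E'
from scipy.optimize import least_squares
def pts(d,C,c,r,lo,hi):
    X=cloud(d,C); k=(np.hypot(X[...,0]-c[0],X[...,1]-c[1])<r)&(d>0)&(X[...,2]>lo)&(X[...,2]<hi)
    k=cv2.morphologyEx(k.astype(np.uint8),cv2.MORPH_OPEN,np.ones((3,3)))>0
    return X[k]
def rect(P):
    (x,y),(w,h),a=cv2.minAreaRect(P[:,:2].astype(np.float32)); a=np.deg2rad(a)
    if h>w: a+=np.pi/2; w,h=h,w
    return np.array([x,y]),w,h,(a+np.pi/2)%np.pi-np.pi/2
def roof(P):
    m=P[:,:2].mean(0)
    def f(q): return q[2]-np.abs(-(P[:,0]-m[0])*np.sin(q[0])+(P[:,1]-m[1])*np.cos(q[0])-q[1])-P[:,2]
    b=min((least_squares(f,[a,0,P[:,2].max()],loss='soft_l1') for a in np.arange(0,np.pi,.3)),key=lambda r:r.cost)
    a=b.x[0]; a=(a+np.pi/2)%np.pi-np.pi/2; a0=b.x[0]
    u=np.array([np.cos(a0),np.sin(a0)]);n=np.array([-u[1],u[0]])
    s=(P[:,:2]-m)@u; lo,hi=np.percentile(s,[.3,99.7]); t=(P[:,:2]-m)@n-b.x[1]
    return m+u*(lo+hi)/2+n*b.x[1],a,b.x[2],hi-lo,np.percentile(t,[.5,99.5]),np.abs(b.fun).mean()
E
python3 - <<'E'
from h import *
p,d,C=load("rest1"); B=(644,112)
P=pts(d,C,B,65,13,20); print('block',rect(pts(d,C,B,65,13,48)))
print('roof',roof(pts(d,C,B,40,21,48)))
p,d,C=load("st1"); B=(463,-133)
print('sq',rect(pts(d,C,B,55,9,60)), rect(pts(d,C,B,55,9,17)))
P=pts(d,C,B,55,24,29.5); c,r=cv2.minEnclosingCircle(P[:,:2].astype(np.float32)); print('disc',c,r)
def f(q): return np.hypot(*(P[:,:2]-q[:2]).T)-26
print('angle',roof(pts(d,C,B,40,31,60)))
# balance pan, from w2; tile w0; rack, bar w3
p,d,C=load("w2"); P=pts(d,C,(655,-90),60,55,65); print('pan',cv2.minEnclosingCircle(P[:,:2].astype(np.float32)),len(P),np.median(P[:,2]))
print('housing',rect(pts(d,C,(680,-90),130,30,70)))
for w,b in [("w0",(540,-340)),("w1",(540,-340))]:
    p,d,C=load(w); P=pts(d,C,b,75,6,16);print('tile',rect(P),np.median(P[:,2]))
p,d,C=load("w3"); P=pts(d,C,(535,325),100,6,40);print('rack',rect(P),np.median(P[:,2]))
P=pts(d,C,(463,137),75,6,40);print('bar',rect(P),np.median(P[:,2]))
for w in("w1","w2"):
    p,d,C=load(w);print('sq/roof',w,roof(pts(d,C,B,40,31,60)))
p,d,C=load("w3");print('roof w3',roof(pts(d,C,(644,112),40,21,48)))
E
```

```text
block (array([648.099, 119.079]), 80.13996887207031, 80.06735229492188, np.float64(1.03550214611146))
roof (array([648.106, 119.034]), np.float64(-0.5361368443595511), np.float64(41.93282165507783), np.float64(39.714871383999956), array([-20.558,  20.483]), np.float64(0.5488962643098114))
sq (array([ 462.904, -134.724]), 64.3471908569336, 62.72536849975586, np.float64(1.1215890946643805)) (array([ 463.617, -133.823]), 62.13020324707031, 62.04221725463867, np.float64(1.120809986887478))
disc (464.54229736328125, -135.6595458984375) 25.792888641357422
angle (array([ 462.833, -135.366]), np.float64(0.402537492228783), np.float64(51.85080799265096), np.float64(49.676750652930515), array([-20.344,  20.336]), np.float64(0.5264275445847539))
pan ((664.463623046875, -89.60458374023438), 45.17728805541992) 4645 59.94347595394251
housing (array([698.856, -86.129]), 188.7438507080078, 138.87481689453125, np.float64(0.07878875532264007))
tile (array([ 539.062, -343.624]), 100.19828033447266, 100.17835998535156, np.float64(1.090490497088171)) 11.82038940701903
tile (array([ 538.934, -343.081]), 1
[... 216 characters left out ...]
 (array([462.34 , 137.577]), 109.94137573242188, 56.677947998046875, np.float64(-0.8465722386380863)) 13.85970507427588
sq/roof w1 (array([ 463.201, -134.613]), np.float64(0.40240879106646643), np.float64(51.822741403481885), np.float64(49.766555900172406), array([-20.238,  20.428]), np.float64(0.6032253465381274))
sq/roof w2 (array([ 463.505, -134.428]), np.float64(0.404262088791159), np.float64(51.81950755928985), np.float64(50.4642731292257), array([-20.245,  20.521]), np.float64(0.6644651530503531))
roof w3 (array([648.137, 119.94 ]), np.float64(-0.5365118990280902), np.float64(41.920222079085114), np.float64(40.792129731502726), array([-20.582,  20.343]), np.float64(0.6939949859274139))
```

Measurements from the depth clouds:

| Item | x (mm) | y (mm) | Heading (rad) |
|---|---|---|---|
| Rest | 648.1 | 119.3 | ridge -0.536 |
| Angle | 463 | -135 | ridge 0.403 |
| Disc | 464 | -135.5 | – |
| Pan | 664.5 | -89.6 | – |
| Tile | 539 | -343.4 | edges 1.09 |
| Rack | 537.6 | 329 | -0.588 |
| Bar | 462.3 | 137.6 | -0.847 |

Everything agrees between views to about 1 mm. I'm choosing the zinc roof on the disc, which the close crop confirms, and grasping it now.

Run:
```python
from h import *
R=down(0.403+np.pi/2); x,y=463.1,-134.9
ctrl.move_ptp((x,y,120),R)
print(ctrl.gripper_to(75))
hit=ctrl.move_l((x,y,53),vel=60,threshold=6); s=sensors.read_state(); print(hit,s['eef_pos'],s['force'])
ctrl.hold(.1)
ctrl.gripper_to(40,force=40)
s=sensors.read_state(); print(s['grip_width'],s['eef_pos'],s['force'],s['t'])
p,d,C=shot("side","g1"); 
cv2.imwrite("pics/g1c.png",cv2.resize(p[190:310,290:450,::-1],(640,480)))
```

```text
False
False [ 463.547 -135.106   53.458] [0.327 0.182 0.717]
39.69870861380478 [ 463.093 -134.909   53.031] [ 0.569 -0.    -0.392] 11.0583
```

View pics/g1c.png

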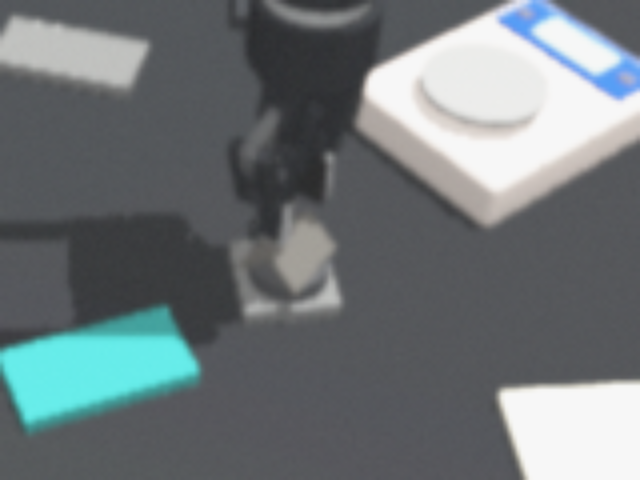

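The jaws closed to 39.7 mm, so the angle was not pinched. In the side crop it sits at (305,255), beside the fingers. I'll reopen, back off and look again.

Run:
```python
from h import *
p,d,C=shot("wrist","g2"); cv2.imwrite("pics/g2c.png",p[:,:,::-1])
ctrl.gripper_to(80)
s=sensors.read_state(); ctrl.move_l(s['eef_pos']+np.array([0,0,90]),vel=100)
ctrl.move_ptp((395,-133,150),down(0)); ctrl.hold(.15)
p,d,C=shot("wrist","st2")
B=(463,-133)
print('sq',rect(pts(d,C,B,55,9,17)))
P=pts(d,C,B,55,24,29.5); c,r=cv2.minEnclosingCircle(P[:,:2].astype(np.float32)); print('disc',c,r)
print('angle',roof(pts(d,C,B,40,31,60)),sensors.read_state()['t'])
cv2.imwrite("pics/st2c.png",np.hstack([cv2.resize(p[60:180,240:400,::-1],(400,300)),cv2.resize(load("g2")[0][:,:,::-1],(400,300))]))
```

```text
sq (array([ 463.696, -133.687]), 62.1298828125, 61.83271026611328, np.float64(-0.44953706463152265))
disc (465.2134704589844, -135.58547973632812) 25.703519821166992
angle (array([ 462.865, -135.386]), np.float64(0.40139399257069064), np.float64(51.8696831933967), np.float64(49.71302515502363), array([-20.278,  20.495]), np.float64(0.5281361510606816)) 14.55
```

View pics/st2c.png

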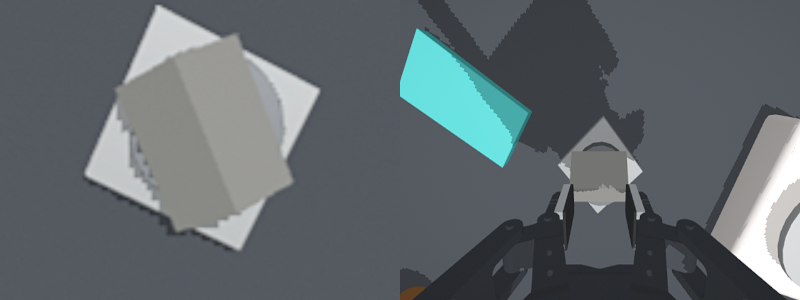

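Run:
```python
from h import *
p,d,C=load("g2"); X=cloud(d,C)
T=np.array([463.093,-134.909,53.031]); R=down(0.403+np.pi/2)
print(C[1], )
L=(X-T)@R   # tool coords
for u in range(440,600,8): print(u,[tuple(np.round(L[v,u]).astype(int)) for v in (240,250,260,270,280,300)])
cv2.imwrite("pics/g2d.png",cv2.resize(p[180:340,220:430,::-1],(788,600)))
```

```text
[[ 0.92   0.392 -0.   ]
 [ 0.376 -0.883  0.282]
 [ 0.11  -0.259 -0.959]]
440 [(np.int64(-15), np.int64(83), np.int64(51)), (np.int64(-22), np.int64(84), np.int64(51)), (np.int64(-30), np.int64(85), np.int64(51)), (np.int64(-37), np.int64(85), np.int64(50)), (np.int64(-46), np.int64(86), np.int64(51)), (np.int64(-62), np.int64(88), np.int64(51))]
448 [(np.int64(-15), np.int64(89), np.int64(51)), (np.int64(-22), np.int64(89), np.int64(50)), (np.int64(-30), np.int64(90), np.int64(51)), (np.int64(-38), np.int64(91), np.int64(51)), (np.int64(-46), np.int64(92), np.int64(51)), (np.int64(12), np.int64(42), np.int64(-62))]
456 [(np.int64(-15), np.int64(95), np.int64(52)), (np.int64(-22), np.int64(95), np.int64(51)), (np.int64(-29), np.int64(96), np.int64(50)), (np.int64(-38), np.int64(97), np.int64(51)), (np.int64(-45), np.int64(98), np.int64(51)), (np.int64(13), np.int64(44), np.int64(-63))]
464 [(np.int64(-15), np.int64(100), np.int64(51)), (np.int64(-21), np.int64(100), np.int64(49)), (np.int64(-30), np.int64(101), np.int64(51)), (np.int64(-38), np.int64(103), np.int64(51)), (np.int64(-45
[... 3858 characters left out ...]
4(15)), (np.int64(-17), np.int64(148), np.int64(13)), (np.int64(-23), np.int64(148), np.int64(11)), (np.int64(-36), np.int64(151), np.int64(11))]
584 [(np.int64(0), np.int64(151), np.int64(17)), (np.int64(-6), np.int64(152), np.int64(15)), (np.int64(-11), np.int64(150), np.int64(12)), (np.int64(-16), np.int64(151), np.int64(12)), (np.int64(-23), np.int64(153), np.int64(12)), (np.int64(-36), np.int64(155), np.int64(11))]
592 [(np.int64(1), np.int64(154), np.int64(14)), (np.int64(-4), np.int64(153), np.int64(12)), (np.int64(-9), np.int64(153), np.int64(10)), (np.int64(-16), np.int64(155), np.int64(11)), (np.int64(-23), np.int64(157), np.int64(11)), (np.int64(-35), np.int64(159), np.int64(10))]
```

View pics/g2d.png

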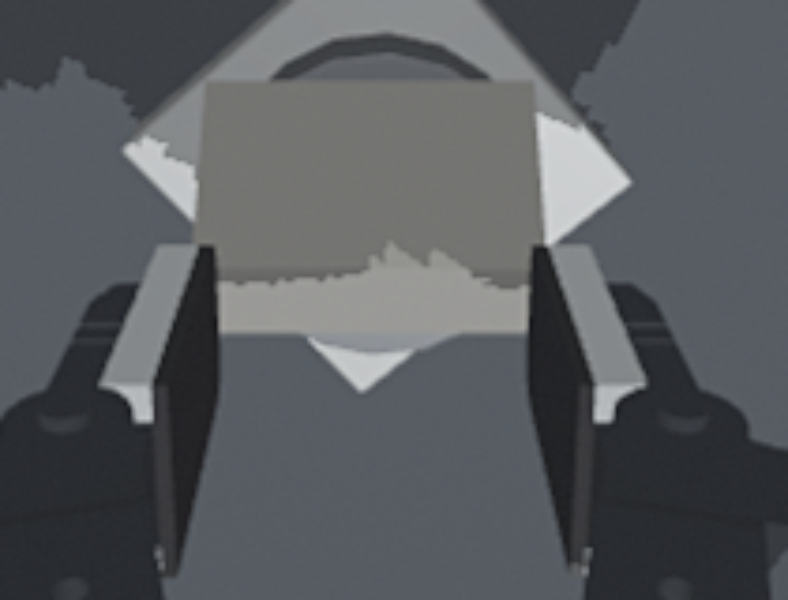

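Run:
```python
from h import *
p,d,C=load("g2"); X=cloud(d,C)
T=np.array([463.093,-134.909,53.031]); R=down(0.403+np.pi/2)
L=(X-T)@R
for v in (230,247,252,260,270,280,290):
  print(v,[(u,*L[v,u].round().astype(int).tolist()) for u in (266,270,274,277,280,360,363,366,370,374,378)])
```

```text
230 [(266, -3, -34, 39), (270, -3, -31, 40), (274, 9, -24, 9), (277, 9, -23, 10), (280, 9, -21, 9), (360, 9, 22, 9), (363, 9, 24, 9), (366, -3, 30, 39), (370, -3, 33, 40), (374, -3, 35, 39), (378, -3, 38, 40)]
247 [(266, 11, -24, -18), (270, 11, -22, -18), (274, 11, -20, -18), (277, 9, -20, -14), (280, 2, -21, 3), (360, 2, 22, 3), (363, 11, 20, -17), (366, 12, 21, -19), (370, 11, 23, -18), (374, 11, 25, -17), (378, -20, 41, 51)]
252 [(266, 12, -23, -24), (270, 11, -21, -24), (274, 11, -20, -23), (277, 7, -20, -14), (280, -1, -21, 3), (360, -1, 22, 2), (363, 9, 20, -19), (366, 11, 21, -24), (370, 72, 0, -153), (374, 12, 24, -25), (378, 11, 26, -24)]
260 [(266, 11, -22, -32), (270, 12, -20, -32), (274, 8, -20, -25), (277, 3, -20, -15), (280, -10, -22, 12), (360, -11, 23, 13), (363, 5, 20, -18), (366, 9, 20, -27), (370, 11, 21, -32), (374, 12, 23, -32), (378, 12, 24, -33)]
270 [(266, 11, -21, -40), (270, 9, -20, -36), (274, 4, -20, -27), (277, -1, -20, -18), (280, -38, -28, 51), (360, -38, 29, 51), (363, 1, 20, -20), (366, 5, 20, -28), (370, 10, 20, -38), (374, 11, 21, -40), (378, 11, 23, -40)]
280 [(266, 10, -20, -45), (270, 5, -20, -37), (274, -1, -20, -27), (277, -6, -20, -18), (280, -46, -28, 52), (360, -46, 29, 51), (363, -4, 20, -21), (366, 1, 20, -30), (370, 7, 20, -40), (374, 12, 20, -49), (378, 12, 22, -49)]
290 [(266, 7, -20, -47), (270, 1, -20, -38), (274, -5, -20, -28), (277, -10, -20, -19), (280, -54, -28, 53), (360, -54, 30, 51), (363, -8, 20, -23), (366, -3, 20, -31), (370, 3, 20, -41), (374, 8, 20, -49), (378, 8, 22, -49)]
```

The depth readings explain the miss. The pads' tips actually sit about 14 mm behind the reported TCP, not 25 mm ahead of it, so the jaws closed above the ridge. The angle did not move. I'll check how tip position varies with opening before regrasping.

Run:
```python
from h import *
ctrl.move_ptp((463.1,-135.2,120),down(0.402+np.pi/2)); 
for w in (80,62,50):
    ctrl.gripper_to(w); ctrl.hold(.1)
    s=sensors.read_state(); p,d,C=shot("wrist",f"o{w}"); L=(cloud(d,C)-s['eef_pos'])@s['eef_rot']
    k=(d>0)&(np.abs(L[...,0])<14)&(np.abs(L[...,1])<60)&(L[...,2]<40)&(L[...,2]>-50)
    for sg in(-1,1):
        Q=L[k&(L[...,1]*sg>0)]; print(w,s['grip_width'],s['eef_pos'],sg,'tipz',np.percentile(Q[:,2],[98,99.5,100]),'y',np.percentile(Q[:,1]*sg,[.5,5]),'x',Q[:,0].min(),Q[:,0].max())
print(sensors.read_state()['t'], ctrl.tcp_to_tips)
```

```text
80 79.94701262132132 [ 463.075 -135.214  120.06 ] -1 tipz [-23.266 -21.64  -20.182] y [39.311 39.48 ] x -11.350492887676305 12.334591798024556
80 79.94701262132132 [ 463.075 -135.214  120.06 ] 1 tipz [-22.914 -21.762 -20.822] y [39.822 39.975] x -11.165863648539768 12.10146728111555
62 61.46192106741446 [ 463.131 -135.202  120.012] -1 tipz [-18.377 -16.527 -14.863] y [30.383 30.559] x -10.998114292071255 12.475530084345198
62 61.46192106741446 [ 463.131 -135.202  120.012] 1 tipz [-18.202 -16.322 -14.357] y [30.931 31.069] x -11.132444937089746 12.198686326933643
50 50.02954203018813 [ 463.107 -135.208  119.996] -1 tipz [-15.874 -13.938 -13.238] y [24.495 24.591] x -11.162007192218164 12.256455896525816
50 50.02954203018813 [ 463.107 -135.208  119.996] 1 tipz [-16.031 -14.24  -12.664] y [24.998 25.118] x -11.036916876125314 12.238846896934836
17.4833 25.0
```

Run:
```python
from h import *
x,y=463.2,-135.1
ctrl.gripper_to(66)
ctrl.move_l((x,y,50),vel=100)
hit=ctrl.move_l((x,y,18.5),vel=40,threshold=6); s=sensors.read_state(); print(hit,s['eef_pos'],s['force'])
if not hit:
    ctrl.hold(.1); ctrl.gripper_to(40,force=40)
s=sensors.read_state(); print(s['grip_width'],s['eef_pos'],s['force'],s['t'])
p,d,C=shot("wrist","g3"); cv2.imwrite("pics/g3c.png",cv2.resize(p[160:340,200:440,::-1],(640,480)))
```

```text
False [ 463.408 -135.216   18.621] [-0.622 -0.582  0.122]
48.887892299729934 [ 463.734 -135.224   19.039] [-0.046  0.928  3.199] 19.9667
```

View pics/g3c.png

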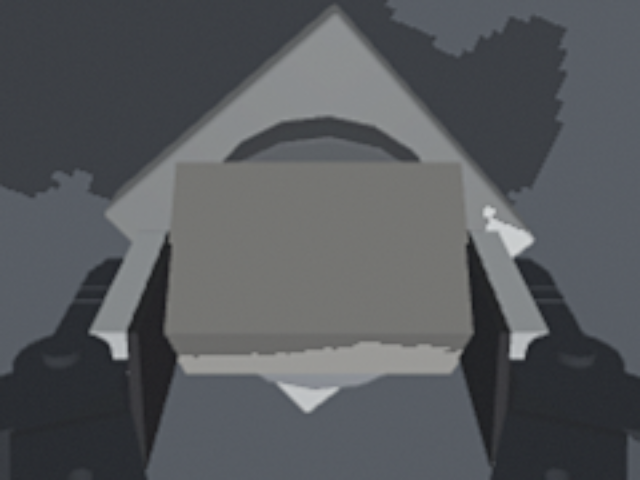

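The crop shows both pads flat on the angle's end faces at (170,330) and (470,330), with a grip width of 48.9 mm. Next I'll lift it, check its pose in the gripper and carry it to the rest.

Run:
```python
from h import *
s=sensors.read_state();x,y,z=s['eef_pos']
ctrl.move_l((x,y,z+15),vel=40); ctrl.move_l((x,y,z+100),vel=120)
R=down(-0.536+np.pi/2); 
ctrl.move_ptp((648.1,119.3,120),R); ctrl.hold(.2)
s=sensors.read_state(); p,d,C=shot("wrist","c1"); cv2.imwrite("pics/c1c.png",cv2.resize(p[80:340,160:480,::-1],(738,600)))
E=s['eef_pos'];X=cloud(d,C); L=(X-E)@s['eef_rot']
print(s['grip_width'],E,s['t'])
k=(d>0)&(np.abs(L[...,0])<24)&(np.abs(L[...,1])<22)&(L[...,2]<40)&(L[...,2]>-60)
P=X[k]; print('held',roof(P),'expected ridge z~',E[2]+31)
Q=pts(d,C,(648,119),70,13,22); print(len(Q),Q[:,:2].mean(0))
Q=pts(d,C,(648,119),70,13,48); print('block',rect(Q))
```

```text
49.18448843664294 [647.973 118.17  120.101] 22.925
held (array([648.331, 118.775]), np.float64(-0.5366911016462526), np.float64(152.7847753928146), np.float64(43.69298043987605), array([-21.174,  20.695]), np.float64(0.5795439315990242)) expected ridge z~ 151.10081404288206
4578 [656.998 134.292]
block (array([653.482, 128.488]), 80.18565368652344, 59.07721710205078, np.float64(-0.5357648278270801))
```

View pics/c1c.png

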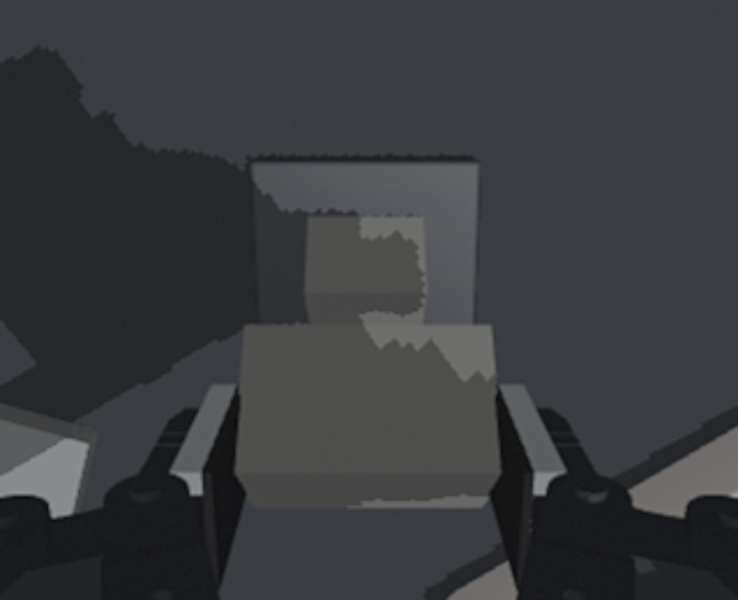

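The crop shows the held angle at (370,410) level in the jaws, with the fixed roof at (365,265) parallel ahead of it. The held ridge sits 0.7 mm across from the TCP, so I'll compensate for that and lower it.

Run:
```python
from h import *
x,y=647.85,118.85
ctrl.move_l((x,y,50),vel=100); ctrl.hold(.2); s=sensors.read_state(); print(s['eef_pos'],s['force'])
hit=ctrl.move_l((x,y,14.2),vel=25,threshold=6); s=sensors.read_state(); print(hit,s['eef_pos'],s['force'],s['grip_width'],s['t'])
```

```text
[648.714 118.906  51.186] [ 0.337  0.03  -1.522]
True [647.736 118.925  14.935] [0.289 0.56  4.192] 48.72895609624772 25.55
```

Run:
```python
from h import *
ctrl.gripper_to(66); ctrl.hold(.1)
s=sensors.read_state();x,y,z=s['eef_pos']; print(s['eef_pos'])
ctrl.move_l((x,y,z+20),vel=50);ctrl.move_l((x,y,z+100),vel=150)
ctrl.move_ptp((580,115,150),down(0)); ctrl.hold(.15)
p,d,C=shot("wrist","n1")
print(roof(pts(d,C,(648,119),40,21,60)), 'fixed before 648.106,119.034,-.536; z exp 47.5',sensors.read_state()['t'])
cv2.imwrite("pics/n1c.png",cv2.resize(p[40:190,220:420,::-1],(640,480)))
```

```text
[645.663 118.831  13.082]
(array([648.13 , 119.021]), np.float64(-0.5344444591403588), np.float64(47.621320576444454), np.float64(49.64685080967156), array([-20.948,  20.953]), np.float64(0.5375105899825054)) fixed before 648.106,119.034,-.536; z exp 47.5 28.3583
```

View pics/n1c.png

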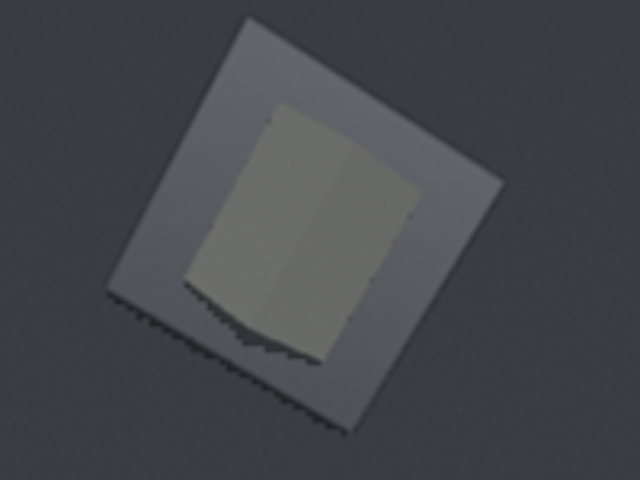

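The nest is confirmed: the offset is under 0.1 mm, the ridge is 6 mm above the fixed one, and the angle sits centred on the block at (305,230). The disc is next.

Run:
```python
from h import *
ctrl.move_ptp((396,-134,150),down(0)); ctrl.hold(.15)
p,d,C=shot("wrist","d1")
P=pts(d,C,(463,-134),55,22,34); c,r=cv2.minEnclosingCircle(P[:,:2].astype(np.float32)); print(c,r,P[:,:2].mean(0),np.median(P[:,2]))
print('sq',rect(pts(d,C,(463,-134),55,9,17)))
x,y=P[:,:2].mean(0)
ctrl.gripper_to(68)
ctrl.move_ptp((x,y,90),down(0)); ctrl.move_l((x,y,30),vel=100); ctrl.hold(.1)
hit=ctrl.move_l((x,y,3.),vel=30,threshold=6); s=sensors.read_state(); print(hit,s['eef_pos'],s['force'])
ctrl.hold(.15)
if not hit: ctrl.gripper_to(40,force=40)
ctrl.hold(.1);s=sensors.read_state(); print(s['grip_width'],s['eef_pos'],s['force'],s['t'])
p,d,C=shot("wrist","d2"); cv2.imwrite("pics/d2c.png",cv2.resize(p[160:340,200:440,::-1],(640,480)))
```

```text
(464.8349914550781, -135.8092498779297) 25.84617805480957 [ 465.258 -135.693] 27.86142070762174
sq (array([ 463.708, -133.654]), 62.31391525268555, 61.67592239379883, np.float64(-0.4504103151529595))
False [ 465.463 -135.79     3.164] [-0.638  0.551 -0.181]
50.13781270443489 [ 465.498 -135.689    3.54 ] [-2.241  0.573  6.034] 32.8583
```

View pics/d2c.png

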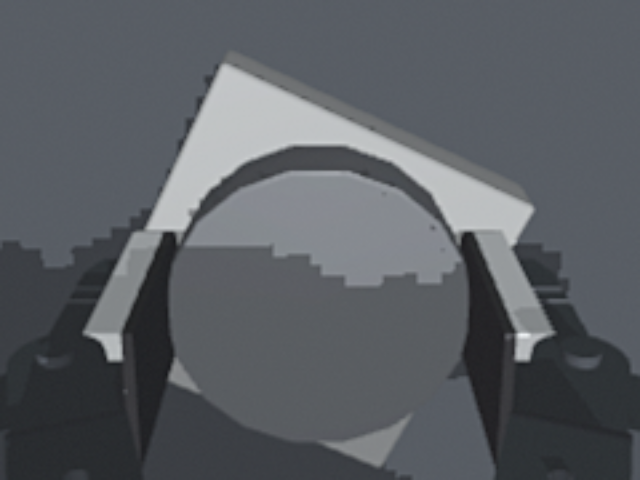

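The disc is gripped across its diameter at (320,310), width 50.1 mm. I'll lift it and move over the pan.

Run:
```python
from h import *
s=sensors.read_state();x,y,z=s['eef_pos']
ctrl.move_l((x,y,z+15),vel=40); ctrl.move_l((x,y,140),vel=120)
ctrl.move_ptp((664.5,-89.6,140),down(0)); ctrl.hold(.25)
s=sensors.read_state(); p,d,C=shot("wrist","d3"); cv2.imwrite("pics/d3c.png",cv2.resize(p[80:340,160:480,::-1],(738,600)))
E=s['eef_pos'];X=cloud(d,C);L=(X-E)@s['eef_rot']; print(E,s['grip_width'],s['force'],s['t'])
k=(d>0)&(np.abs(L[...,0])<30)&(np.abs(L[...,1])<24.0)&(L[...,2]<20)&(L[...,2]>-60)
Q=L[k]; print('top z',np.median(Q[:,2]), 'x range',np.percentile(Q[np.abs(Q[:,1])<4][:,0],[.5,99.5]))
```

```text
[663.581 -90.342 140.412] 50.21644525776745 [ 0.36   0.41  -2.336] 35.6917
top z -24.190952045271395 x range [-25.688  25.064]
```

View pics/d3c.png

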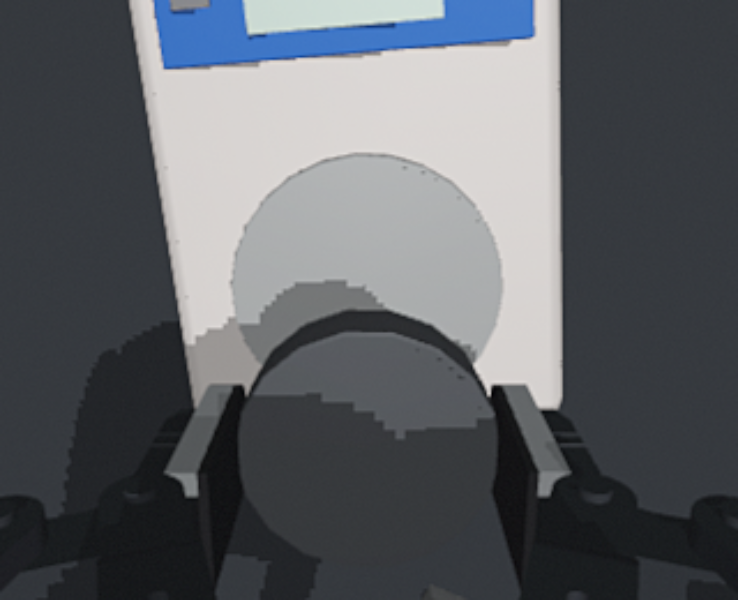

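The disc hangs level and centred on the TCP at (370,430), with the pan ahead at (367,280). Now I'll lower it gently.

Run:
```python
from h import *
x,y=664.6,-89.6
ctrl.move_l((x,y,62),vel=80); ctrl.hold(.25); s=sensors.read_state(); print(s['eef_pos'],s['force'])
hit=ctrl.move_l((x,y,47.5),vel=15,threshold=3); s=sensors.read_state(); print(hit,s['eef_pos'],s['force'],s['t'])
if hit or s['eef_pos'][2]<50.5:
    ctrl.gripper_to(66); ctrl.hold(.1)
    x,y,z=sensors.read_state()['eef_pos']
    ctrl.move_l((x,y,z+20),vel=50);ctrl.move_l((x,y,160),vel=150)
    ctrl.move_ptp((610,-60,200),down(0)); ctrl.hold(.15)
    p,d,C=shot("wrist","d4"); cv2.imwrite("pics/d4c.png",cv2.resize(p[:300,120:520,::-1],(800,600)))
    P=pts(d,C,(664,-90),60,56,66);print('pan vis',cv2.minEnclosingCircle(P[:,:2].astype(np.float32)))
    P=pts(d,C,(664,-90),60,68,85);print('disc',cv2.minEnclosingCircle(P[:,:2].astype(np.float32)),np.median(P[:,2]),sensors.read_state()['t'])
```

```text
[664.986 -89.706  62.66 ] [ 0.422 -0.111 -2.528]
True [664.372 -89.548  49.608] [-0.779 -0.321  4.664] 37.8833
pan vis ((664.3989868164062, -90.55751037597656), 44.94519805908203)
disc ((663.4940795898438, -89.89039611816406), 25.928791046142578) 73.85822794845078 40.1833
```

View pics/d4c.png

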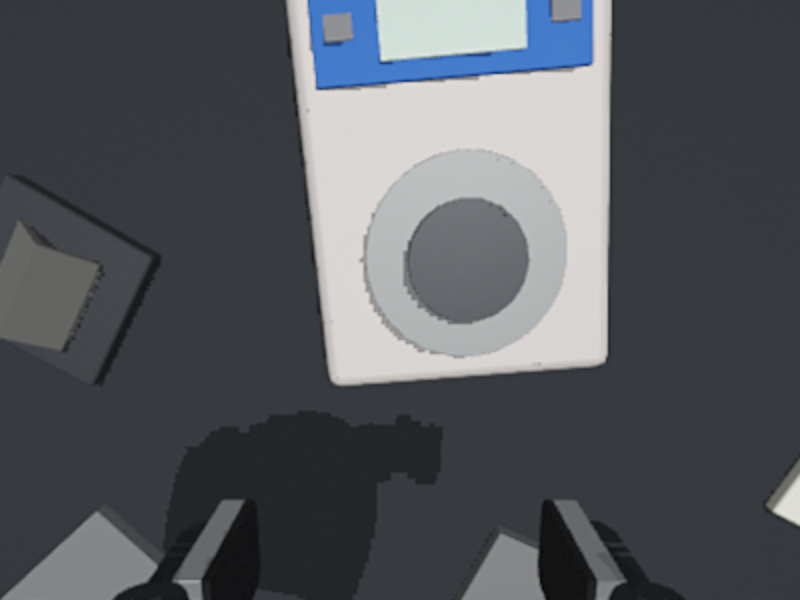

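The disc is at (467,260) and concentric with the pan at (466,253), to about 1 mm. The square plate is next.

Run:
```python
from h import *
ctrl.move_ptp((396,-134,150),down(0)); ctrl.gripper_to(82); ctrl.hold(.15)
p,d,C=shot("wrist","s1")
c,w,h,a=rect(pts(d,C,(463,-134),60,9,17)); print('sq',c,w,h,a)
a=(a+np.pi/4)%(np.pi/2)-np.pi/4   # in -pi/4..pi/4
R=down(a); x,y=c
ctrl.move_ptp((x,y,80),R); ctrl.move_l((x,y,15),vel=100); ctrl.hold(.1)
try: hit=ctrl.move_l((x,y,-11.5),vel=30,threshold=6)
except ctrl.MotionError as e: print(e); raise SystemExit
s=sensors.read_state(); print(hit,s['eef_pos'],s['force'])
ctrl.hold(.15)
if not hit: ctrl.gripper_to(50,force=40)
ctrl.hold(.1);s=sensors.read_state(); print(s['grip_width'],s['eef_pos'],s['force'],s['t'])
p,d,C=shot("wrist","s2"); cv2.imwrite("pics/s2c.png",cv2.resize(p[160:340,200:440,::-1],(640,480)))
```

```text
sq [ 463.594 -133.797] 62.19274139404297 62.07330322265625 1.122351424526416
False [ 463.793 -133.89   -11.357] [-0.28  -0.951 -0.347]
60.75687634487283 [ 463.97  -133.906  -11.023] [-1.273  1.042  5.736] 44.6917
```

View pics/s2c.png

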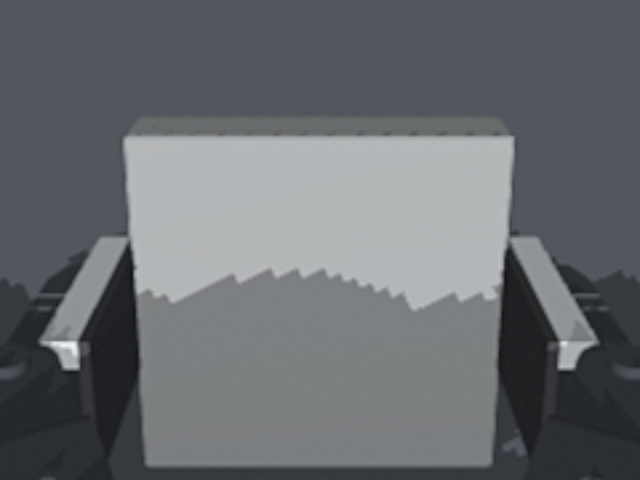

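The plate is gripped squarely, filling (135–505, 130–465) between the pads. I'll carry it to the tile.

Run:
```python
from h import *
s=sensors.read_state();x,y,z=s['eef_pos']
ctrl.move_l((x,y,z+15),vel=40); ctrl.move_l((x,y,100),vel=150)
x,y=539.,-343.3; a=(1.092+np.pi/4)%(np.pi/2)-np.pi/4
ctrl.move_ptp((x,y,100),down(a)); ctrl.move_l((x,y,15),vel=100); ctrl.hold(.2)
s=sensors.read_state(); print(s['grip_width'],s['eef_pos'],s['force'])
hit=ctrl.move_l((x,y,-3),vel=20,threshold=4); s=sensors.read_state(); print(hit,s['eef_pos'],s['force'],s['t'])
if s['eef_pos'][2]<2:
    ctrl.gripper_to(80); ctrl.hold(.1)
    x,y,z=sensors.read_state()['eef_pos']
    ctrl.move_l((x,y,z+20),vel=60);ctrl.move_l((x,y,120),vel=150)
    ctrl.move_ptp((475,-335,160),down(0)); ctrl.hold(.15)
    p,d,C=shot("wrist","s3"); cv2.imwrite("pics/s3c.png",cv2.resize(p[:300,120:520,::-1],(800,600)))
    print('sq',rect(pts(d,C,(539,-343),60,18.5,30)));print('tile',rect(pts(d,C,(539,-343),75,6,30)),sensors.read_state()['t'])
```

```text
60.711872865804864 [ 539.58  -343.833   15.988] [-0.164  0.089 -0.72 ]
True [ 538.733 -343.056   -0.95 ] [-0.629  0.215  5.061] 48.9
sq (array([ 538.506, -342.968]), 62.09929275512695, 62.034088134765625, np.float64(-0.47827516937554027))
tile (array([ 538.774, -344.251]), 100.23873138427734, 100.05925750732422, np.float64(-0.47885041217099733)) 51.425
```

View pics/s3c.png

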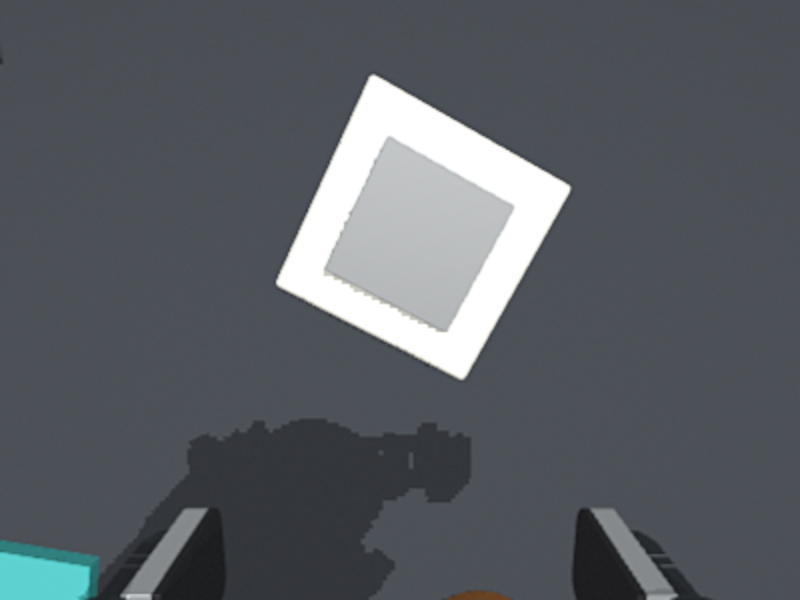

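The square plate sits in the middle of the tile at (420,235), with edges parallel and about 1.3 mm off centre. Last comes the long plate, with fresh views of the rack and the bar first.

Run:
```python
from h import *
ctrl.move_ptp((475,-335,220),down(0))
ctrl.move_ptp((468,327,190),down(0)); ctrl.hold(.15)
p,d,C=shot("wrist","r1"); cv2.imwrite("pics/r1c.png",cv2.resize(p[:300,120:520,::-1],(400,300)))
print('rack',rect(pts(d,C,(537,328),90,6,40)))
print('lips',rect(pts(d,C,(537,328),90,20,40)))
ctrl.move_ptp((395,137,160),down(0)); ctrl.hold(.15)
p,d,C=shot("wrist","b1"); cv2.imwrite("pics/b1c.png",p[:300,120:520,::-1])
c,w,h,a=rect(pts(d,C,(462,137),75,9,20)); print('bar',c,w,h,a)
x,y=c
ctrl.gripper_to(80)
ctrl.move_ptp((x,y,80),down(a)); ctrl.move_l((x,y,15),vel=100); ctrl.hold(.1)
hit=ctrl.move_l((x,y,-10.5),vel=30,threshold=6)
s=sensors.read_state(); print(hit,s['eef_pos'],s['force'])
ctrl.hold(.15)
if not hit: ctrl.gripper_to(45,force=60)
ctrl.hold(.1);s=sensors.read_state(); print(s['grip_width'],s['eef_pos'],s['force'],s['t'])
p,d,C=shot("wrist","b2")
cv2.imwrite("pics/b2c.png",np.hstack([cv2.imread("pics/r1c.png"),cv2.resize(p[100:340,160:480,::-1],(400,300))]))
```

```text
rack (array([537.44 , 328.204]), 146.26168823242188, 80.16764831542969, np.float64(-0.589996375001018))
lips (array([537.483, 328.269]), 146.2669219970703, 79.92133331298828, np.float64(-0.5893225952452283))
bar [461.824 136.508] 110.27224731445312 56.10721969604492 -0.8455533797840493
False [462.031 136.556 -10.369] [-0.254  0.572  0.094]
54.26686590488175 [462.326 136.581  -9.904] [-2.092 -0.011  5.15 ] 58.8917
```

View pics/b2c.png

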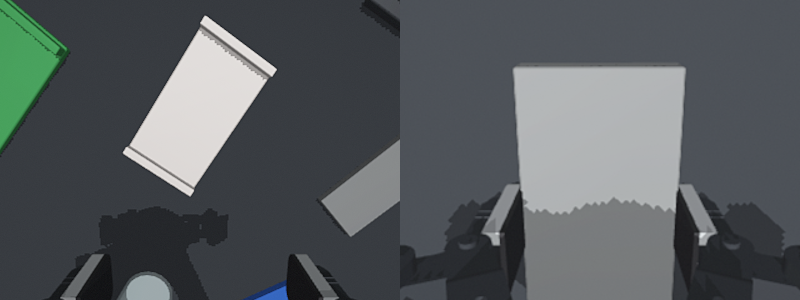

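The left half shows the white rack at (200,105), with the green look-alike left alone at (20,70). The right half shows the bar held squarely between the pads. Now I'll place it.

Run:
```python
from h import *
s=sensors.read_state();x,y,z=s['eef_pos']
ctrl.move_l((x,y,z+15),vel=40); ctrl.move_l((x,y,110),vel=150)
x,y=537.6,328.4
ctrl.move_ptp((x,y,110),down(-.589)); ctrl.move_l((x,y,30),vel=80); ctrl.hold(.25)
s=sensors.read_state(); print(s['grip_width'],s['eef_pos'],s['force'])
ctrl.move_l((x,y,10),vel=40);ctrl.hold(.1)
hit=ctrl.move_l((x,y,-2.5),vel=20,threshold=4); s=sensors.read_state(); print(hit,s['eef_pos'],s['force'],s['t'])
if s['eef_pos'][2]<2.5:
    ctrl.gripper_to(78); ctrl.hold(.1)
    x,y,z=sensors.read_state()['eef_pos']
    ctrl.move_l((x,y,z+20),vel=60);ctrl.move_l((x,y,150),vel=150)
    ctrl.move_ptp((468,327,190),down(0)); ctrl.hold(.15)
    p,d,C=shot("wrist","b3"); cv2.imwrite("pics/b3c.png",cv2.resize(p[:300,120:520,::-1],(800,600)))
    X=cloud(d,C); u=np.array([np.cos(-.589),np.sin(-.589)])
    P=pts(d,C,(537,328),90,21.5,40); q=np.abs((P[:,:2]-[537.5,328.3])@u); print('bar',rect(P[q<62]),np.median(P[q<62][:,2]));print('rack',rect(pts(d,C,(537,328),90,6,40)),sensors.read_state()['t'])
```

```text
54.113717753265654 [537.972 328.565  30.597] [-0.298  0.255 -2.636]
True [537.563 328.412   0.144] [-0.362 -1.032  4.952] 63.825
bar (array([537.389, 328.265]), 109.94359588623047, 55.94658660888672, np.float64(-0.5885046718954374)) 23.850060433375422
rack (array([537.271, 328.281]), 146.327392578125, 80.1458969116211, np.float64(-0.5881965441573156)) 66.5667
```

View pics/b3c.png

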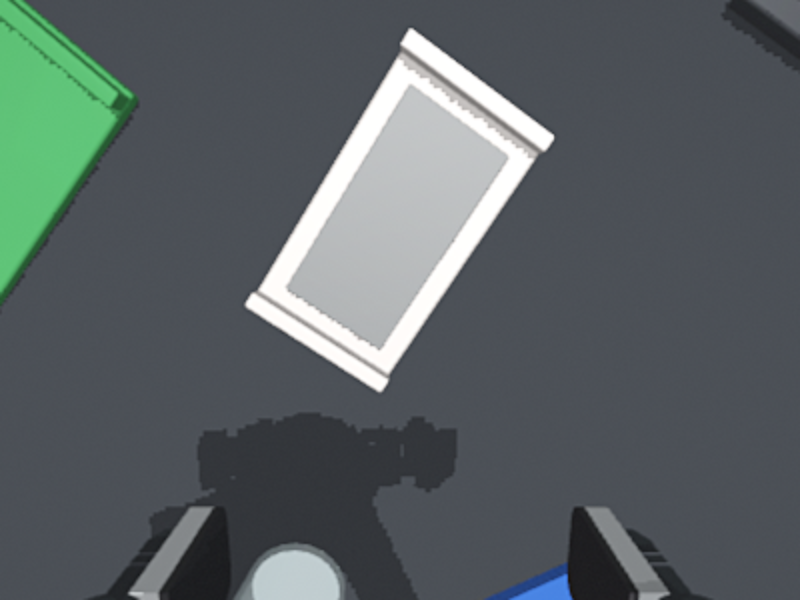

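The bar lies at (398,215), centred between the lips and offset by about 0.1 mm. I'll take one last overview, then hand in.

Run:
```python
from h import *
ctrl.move_ptp((560,110,240),down(0)); ctrl.hold(.3)
p,d,C=shot("side","fin"); a=load("g1")[0]
cv2.imwrite("pics/finc.png",p[:,:,::-1])
p,d,C=shot("wrist","finw"); print(roof(pts(d,C,(648,119),40,21,60)))
P=pts(d,C,(664,-90),60,68,85);print('disc',cv2.minEnclosingCircle(P[:,:2].astype(np.float32)),np.median(P[:,2]))
ctrl.hold(.3); print(sensors.read_state()['t'])
```

```text
(array([648.142, 118.855]), np.float64(-0.5351752935688603), np.float64(47.60125284579458), np.float64(49.67357033167472), array([-20.933,  20.951]), np.float64(0.6052732502819843))
disc ((663.0316162109375, -89.40724182128906), 26.46940803527832) 73.90725115412641
68.2167
```

View pics/finc.png

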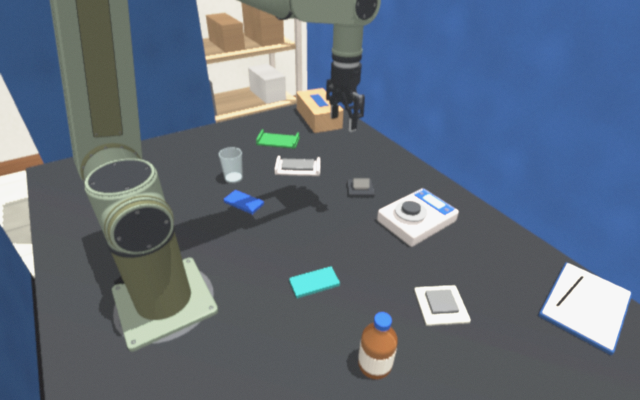

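The overview shows the bar in the rack at (298,166), the angle on the rest at (361,186), the disc on the pan at (411,209) and the square on the tile at (442,302). The beaker at (232,165) and the bottle at (378,348) have not moved.

```bash
python3 -c "
from plant import ctrl
print(ctrl.finish_job())"
```

```text
the job is handed in; nothing more can be done
None
```

The job is done and handed in at about 68 s: angle nested, disc on the pan, then the square on the tile and the bar in the rack. Handing in gave no verdict.

My last checks, from the wrist camera's depth views:

| Piece | Offset from its place | Other checks |
|---|---|---|
| Angle | about 0.2 mm or less | ridge at 45.8 mm after removing the camera's 1.8 mm height bias; heading within 0.002 rad |
| Disc | about 1 to 1.5 mm from the pan's centre | flat; touch-down at about 5 N |
| Square | about 1.3 mm from the tile's centre | edges parallel within 0.001 rad |
| Bar | about 0.1 mm from the rack's centre | heading within 0.001 rad |

The side view shows the beaker and bottle where they stood, and the gripper open and clear of everything.

**What failed or disagreed:**
- **First grasp:** the first pinch at the angle closed above it and touched nothing. The wrist depth showed the fingertips 14 to 20 mm behind the reported TCP, depending on opening, while `ctrl.tcp_to_tips` says 25 mm ahead. I used the measured values from then on.
- **Camera heights:** the wrist depth read about 1.8 mm high throughout, and I corrected for it.
- **Rough positions:** my first side and scene camera readings disagreed by 10 to 15 mm for most items, up to about 30 mm at the stack. I used them only to aim the wrist views.

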